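Seat the connector carrier, work the sagging bolt out and hold the guard gate ajar

ROBOT

A 6-joint arm with a two-finger parallel gripper is mounted at the origin on a cart in front of the work surface, level with it; the furniture and walls round the work are solid. World frame = base frame: x ahead of the robot, y to its left, z up, the work surface at z = 0. Lengths are in m, angles in rad, forces in N, time in s.
With the tool pointing down it reaches from about 0.225 to 0.875 m from the base axis. Payload 3.4 kg.
Tool frame: the origin (TCP) lies at the very end of the fingers, on their centre line; the grasp point (between the pads) lies 19 mm behind it; z points along the fingers, y is the line along which they close (so a half turn about z gives the same grasp; the last joint's range is limited). The gripper opens to 85 mm and grips with 20 to 120 N. Pads are 22 mm wide; open, the fingers measure 114 mm over their backs; the gripper's body (76 mm by 85 mm) begins 54 mm behind the grasp point. The pads swing forward as they close: fully open they stand 13 mm farther back than shut.
Start: joints at [1.002, 0.276, 1.505, -0, 1.361, -0.121], TCP at [0.249, 0.518, 0.231] pointing down, gripper open.
Joint ranges: [-2.89, 2.89], [-0.75, 2.08], [0.22, 2.7], [-1.18, 4.32], [0.11, 2.71], [-2.7, 2.7]. Speed limits (rad/s): [2.57, 2.57, 3.14, 3.14, 3.14, 3.14].

INTERFACE

Orientations are given as a unit quaternion [w, x, y, z].
In Python, from rig import readout, vision, manip gives the robot as it stands.
- The arm moves only by the shell command python3 -m handwheel 'ROWS' [FORCE]. ROWS is JSON, a list of rows, each a list of 3 entries, a list of its own where there are three numbers: the shift along the tool's x, y, z in mm, then the turn, a rotation vector about the tool's x, y, z in units of 6 degrees (1.0 is 6 degrees), then the closure, from -1 (fully open) to 1 (shut), so that 0 is half open. A call has 1 to 20 rows; each row shifts and turns the commanded pose from where the row before left it, along the tool's axes as they then stand; what a row does not reach is not made up. A row lasts 1/8 s, in which the tool goes at most 62.5 mm and 10.7 degrees, less where a joint would pass 70% of its speed; a pose out of reach is approached as far as the arm can. A call is refused whole if a number of a shift passes 62.5 or a number of a turn 1, either way. A call with a gripper value outside its range is refused whole. The fingers move at their own pace and stop on an object; FORCE is the grip in N (left out, the last holds). Time passes only in rows, so rows that do not move let the fingers close. It gives the time, the measured TCP pose, the force, the opening and the grip force at its end, in the units of the state.
- readout.get_state(): the state, without advancing time (a new reading comes with each control period).
- vision.get_image(name): name is "scene" or "top"; returns the picture (384x512x3 uint8, blue, green, red); there is no depth.
- vision.camera_params(name): a dict with "intrinsics" (3x3 intrinsics, pixels), "rvec" (rotation vector, rad) and "tvec" (3), from world to camera coordinates, as OpenCV has them. Camera axes: x right, y down, z forward; pixel columns grow to the right and rows downward; lengths in m; the calibration is good to about 2 mm. A picture is of the moment at which its call begins. camera_params takes no time and is no camera call.
- manip.sign_off(): hands the job in; it is judged then, once.
The state is a dict: "clock": time; "qpos": joint angles; "qd": joint speeds; "effort": joint torques, N m; "position": TCP position; "ee_rot": TCP orientation; "contact_force": force on the tool from outside, world axes, zero at the start; "moment": the same for the moment, N m; "width": finger opening in m; "gripper_force": force on a finger pad.
Only numpy, scipy, OpenCV 4.12 (cv2) and the standard library are available. Lean on these libraries where they do the work, as an engineer would, in place of code of your own. Each camera call takes 0.05 s, during which the arm holds its last target. There are 200 camera calls.

TASK

Set the grey connector carrier with the orange grip fully down on the two pegs of the test bay and let go of it. Then free the bay's guard gate: its barrel bolt sags behind the bent-up lip of the keeper, so lift it clear by the red knob while pulling it back, without forcing it against the keeper. Pull the gate towards you until it is ajar, about 30 degrees, and finish while still holding it there, because a spring would shut it; leave the relay, the loose screw and the steel spacer block where they are.

Things in the scene. Friction and masses are not known exactly. Their poses are not given: they have to be found in the camera images.
- carrier_grip (a point): Centre of the orange grip of the loose carrier (about 0.12 kg): grey plate 50 x 76 x 10 mm, grip block 36 (x) x 16 (y) mm standing from 10 to 52 mm above the underside; this point is 36 mm above the underside's middle. x along the grip, y along the plate's 76 mm side, z up. Grip across y. Through holes of 11 mm at y = +-26 mm; either way round fits. Starts left or right of the bay.
- carrier_base (a point): Middle of the carrier's underside, same axes; it lies on the point seat when the carrier is seated. Mind the furniture in front of the carrier's and the relay's places: two press towers 0.29 m high (x = 0.42 to 0.52, y = 0.10 to 0.22 and -0.20 to -0.31 m from the robot's base) and two clamps 0.25 m high farther out; travel above 0.35 m and come straight down.
- bay: Fixed bay, dark steel base 8 mm thick, blue gate in front. Origin at the underside; x to the rear (away from the robot), y left, z up; stands turned by up to 10 degrees. Kerbs beside the pegs: tops 16 mm high, inner faces at y = +-43 mm. Gate plane x = -60 mm; posts 84 mm high, gate top 66 mm. Gate hinge axis: upright at x = -60, y = +68 mm (left).
- seat (a point): Middle between the two pegs, on the top of the base (8 mm above the bench), axes as the bay. Pegs of 8 mm, 16 mm high with tapered tips, at y = +26 and -26 mm from here.
- knob (a point): Centre of the bolt's upright red round knob: 16 mm thick, 38 mm tall, with a 4 mm cap of 21 mm on top; the point is 19 mm above its lower end, 91 mm above the bench when the bolt sags. Grip from above, any yaw. Bolt shot and gate shut: at x = -80, y = -17 mm of the bay. Axes as the gate (the bay's while shut): x to the rear, y to the hinge (the pull direction), z up.
- bolt (a joint): How far the barrel bolt is pulled back towards the hinge, m: 0 shot, 0.032 end stop; about 1 N of friction, stays where it is left. Unless lifted, the 24 mm collar on its end hooks behind the keeper's lip after 6 mm. From 0.020 on the collar is clear of the keeper and the gate can swing; before that the keeper's front wall holds the gate shut.
- bolt_lift (a joint): How far the bolt is lifted in its worn barrel straps, m: 0 sagging (its weight of 1.5 N takes it there), 0.013 top stop. The collar passes over the lip from 0.007 on.
- keeper: Fixed steel keeper on the bay's right post with a yellow bent-up lip, origin and axes as the bay. The lip is 4 mm thick, at y = -58 to -62 mm of the bay.
- gate (a joint): Opening angle of the gate, rad: 0 shut, grows as the free (right-hand) end swings towards the robot, clockwise seen from above, end stop 1.3. A spring shuts it: about 0.06 N m when shut, 0.11 N m at 0.5 rad. With the bolt fully back the knob's centre is 53 mm from the hinge axis along the gate and 20 mm in front of it.
- gate_edge (a point): Middle of the gate's top rail, on its centre plane, 66 mm above the bench, 62 mm from the hinge axis; axes as the gate.
- relay: Bystander: loose black relay lying on its side, 22 x 43 x 28 mm, origin at its underside. On the other side of the bay from the carrier.
- screw: Bystander: loose silver cap screw standing on its head, 16 x 16 x 30 mm, origin at its underside, behind the bay.
- spacer: Bystander: loose ground steel spacer block 25 x 46 x 16 mm, origin at its underside, on the bench in front of the bay, right of the middle.

How it is judged:
On the way, in this order (a step that is already met when the one before it is completed fails the run):
1. the carrier sits fully down on both pegs, let go, while the gate is still bolted (horizontal distance between carrier_base and seat below 0.004 m and z of carrier_base in the frame of seat below 0.002 m and angle between carrier_base's own z axis and vertical below 0.05 rad and contact force between the fingers and carrier below 0.1 N and value of joint bolt below 0.01 m), for 0.2 s.
2. the bolt is drawn back clear of the keeper (value of joint bolt above 0.02 m), for 0.1 s.
At the end, for the whole second after the job is handed in: The carrier is seated on both pegs (within 4 mm sideways, 2 mm in height, tilt under 0.05 rad) and not touched by the fingers; the bolt is drawn back at least 18 mm; the gate stands still at 0.3 to 0.8 rad, held by the fingers on the gate or its bolt (more than 0.5 N) against its spring (horizontal distance between carrier_base and seat below 0.004 m and z of carrier_base in the frame of seat below 0.002 m and angle between carrier_base's own z axis and vertical below 0.05 rad and contact force between the fingers and carrier below 0.1 N and value of joint bolt above 0.018 m and value of joint gate between 0.3 and 0.8 rad and linear speed of gate below 0.03 m/s and contact force between the fingers and gate above 0.5 N); the arm keeps its last pose, push and grip.
It fails at once if the bolt is forced against the keeper with more than 40 N (contact force between bolt and keeper above 40 N).
It fails at once if the relay is disturbed by more than 15 mm (distance of relay from where it was at the start of the episode above 0.015 m).
It fails at once if the screw is disturbed by more than 15 mm (distance of screw from where it was at the start of the episode above 0.015 m).
It fails at once if the spacer block is disturbed by more than 15 mm (distance of spacer from where it was at the start of the episode above 0.015 m).
It also fails if it takes over 53 s, if anything falls off the work surface, if the arm or the gripper's body presses on something with over 40 N, if the wrist force passes 120 N, or if a joint passes its speed limit or range.

## Working session

There is one attempt and no reset: what is moved stays moved. The work goes in short steps, Python scripts to look and compute and a shell command to move; the robot and the scene stay as the last step left them, time stands still between calls to the robot, and variables do not carry over. Pictures are saved under pics/ and viewed, at most 13 in all, crops included, and the job is handed in when it is done.

```bash
ls; mkdir -p pics
python3 - <<'E'
from rig import readout, vision
import cv2,numpy as np
for n in("scene","top"):
    im=vision.get_image(n); cv2.imwrite(f"pics/{n}0.png",im)
    p=vision.camera_params(n); R=cv2.Rodrigues(np.array(p["rvec"],float))[0]
    print(n,np.array(p["intrinsics"]).round(1).tolist(),(-R.T@np.array(p["tvec"]).ravel()).round(3),R.round(2).tolist())
s=readout.get_state();print(s)
E
```

```text
pics
scene [[356.0, 0.0, 252.6], [0.0, 356.0, 188.1], [0.0, 0.0, 1.0]] [ 0.206 -0.318  0.921] [[0.68, -0.74, 0.01], [-0.65, -0.6, -0.46], [0.34, 0.31, -0.89]]
top [[368.2, 0.0, 256.1], [0.0, 368.2, 191.3], [0.0, 0.0, 1.0]] [ 0.461 -0.045  1.242] [[-0.02, -1.0, -0.03], [-1.0, 0.02, -0.08], [0.08, 0.03, -1.0]]
{'clock': 0.1, 'qpos': array([ 1.00200459e+00,  2.76531066e-01,  1.50601521e+00,  1.86915020e-05,
        1.36073906e+00, -1.20997220e-01]), 'qd': array([ 0.00065015, -0.00208927, -0.00218839,  0.00052756, -0.00165275,
        0.0007309 ]), 'effort': array([ 1.31026849e-03, -4.17698622e+01, -2.46404868e+01, -8.01010697e-05,
        5.77641214e-03, -6.54965490e-06]), 'position': array([0.24869523, 0.51789446, 0.23052317]), 'ee_rot': array([-2.94745155e-04,  2.22033107e-01,  9.75038760e-01, -7.93408356e-04]), 'contact_force': array([-0.18927057, -0.16301905, -0.05848927]), 'moment': array([ 0.05760278, -0.02034332, -0.0121585 ]), 'gripper_force': 0.0, 'width': 0.08542224868390377}
```

View pics/scene0.png

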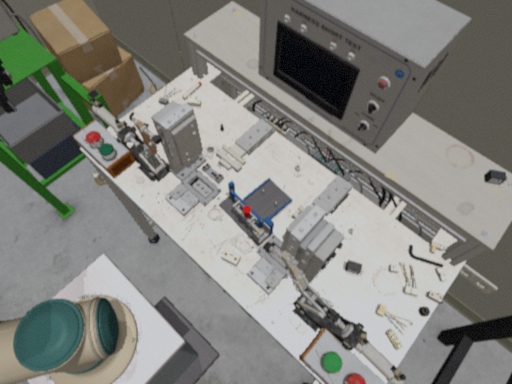

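View pics/top0.png

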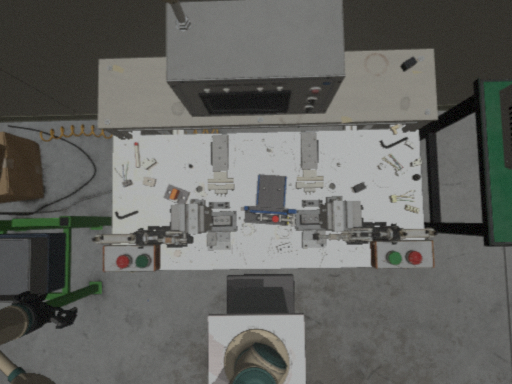

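Scene: bay at the centre (top view ~(271,205), red knob ~(276,219)). The carrier with its orange grip is to the left at top ~(174,193), and the relay to the right at ~(359,187). Next I'll zoom in on the carrier and bay.

```bash
cat > h.py <<'E'
import cv2,numpy as np
from rig import vision,readout
def cam(n):
    p=vision.camera_params(n); R=cv2.Rodrigues(np.array(p["rvec"],float))[0]
    return np.array(p["intrinsics"],float),R,np.array(p["tvec"],float).ravel()
def ray(n,uv):
    K,R,t=cam(n); d=R.T@np.linalg.inv(K)@np.array([uv[0],uv[1],1.]); return -R.T@t,d
def onz(n,uv,z):
    c,d=ray(n,uv); return c+d*(z-c[2])/d[2]
def pix(n,P):
    K,R,t=cam(n); q=K@(R@np.array(P,float)+t); return q[:2]/q[2]
def blobs(im,lo,hi,amin=4):
    h=cv2.cvtColor(im,cv2.COLOR_BGR2HSV); m=cv2.inRange(h,np.array(lo),np.array(hi))
    n,l,s,c=cv2.connectedComponentsWithStats(m); return m,[(s[i,4],c[i].round(1),s[i,:4].tolist()) for i in range(1,n) if s[i,4]>=amin]
E
python3 - <<'E'
from h import *
im=cv2.imread("pics/top0.png"); sc=cv2.imread("pics/scene0.png")
a=cv2.resize(im[170:220,150:210],None,fx=6.6,fy=6.6,interpolation=cv2.INTER_CUBIC)
b=cv2.resize(im[165:240,240:310],None,fx=5.6,fy=5.6,interpolation=cv2.INTER_CUBIC)
c=np.zeros((600,800,3),np.uint8); c[:a.shape[0],:a.shape[1]]=a; c[:b.shape[0],400:400+b.shape[1]]=b
d=cv2.resize(sc[170:250,215:300],None,fx=4,fy=3.1)[:170] if 0 else None
cv2.imwrite("pics/crop1.png",c[:430])
e=cv2.resize(sc[165:265,210:300],None,fx=6,fy=6,interpolation=cv2.INTER_CUBIC); cv2.imwrite("pics/crop2.png",e)
for n,i,(x0,x1,y0,y1) in(("top",im,(150,310,160,240)),("scene",sc,(110,300,80,265))):
    for nm,lo,hi in(("orange",(6,120,90),(20,255,255)),("red",(0,150,90),(4,255,255)),("blue",(105,120,40),(125,255,255)),("yellow",(21,120,90),(35,255,255))):
        print(n,nm,[b for b in blobs(i,lo,hi)[1] if x0<b[1][0]<x1 and y0<b[1][1]<y1])
E
```

```text
top orange [(np.int32(52), array([173.5, 193.7]), [170, 189, 8, 10])]
top red [(np.int32(24), array([275. , 218.3]), [273, 216, 5, 6])]
top blue [(np.int32(18), array([291.5, 211. ]), [289, 210, 6, 3]), (np.int32(5), array([284.6, 213.2]), [283, 213, 4, 2])]
top yellow []
scene orange [(np.int32(5), array([140.4,  83. ]), [140, 81, 2, 5]), (np.int32(8), array([111.5,  84.9]), [110, 83, 4, 5]), (np.int32(4), array([132.8,  85.8]), [132, 85, 3, 3]), (np.int32(6), array([151. ,  85.7]), [150, 84, 4, 5]), (np.int32(5), array([113.4,  87.6]), [113, 86, 2, 4]), (np.int32(4), array([119. ,  87.2]), [118, 86, 3, 3]), (np.int32(5), array([113.2,  95.2]), [112, 94, 3, 4]), (np.int32(4), array([119.8, 101.5]), [119, 100, 3, 4]), (np.int32(4), array([115.5, 104.5]), [114, 104, 4, 2]), (np.int32(18), array([146.3, 138.1]), [144, 135, 6, 7]), (np.int32(82), array([116.4, 163.5]), [107, 151, 23, 26]), (np.int32(5), array([152.8, 150.6]), [152, 150, 3, 2]), (np.int32(5), array([131.8, 158.2]), [131, 157, 3, 3]), (np.int32(15), array([124.9, 167.9]), [119, 163, 13, 11])]
scene red [(np.int32(57), array([246.2, 211.1]), [243, 206, 7, 12])]
scene blue [(np.int32(17), array([231. , 185.1]), [229, 183, 5, 6]), (np.int32(31), array([233.5, 194.9]), [231, 190, 9, 11]), (np.int32(12), array([243.1, 202.2]), [241, 200, 5, 5]), (np.int32(93), array([272.8, 217.1]), [264, 200, 27, 34]), (np.int32(52), array([258. , 219.1]), [252, 210, 11, 17])]
scene yellow []
```

View pics/crop1.png

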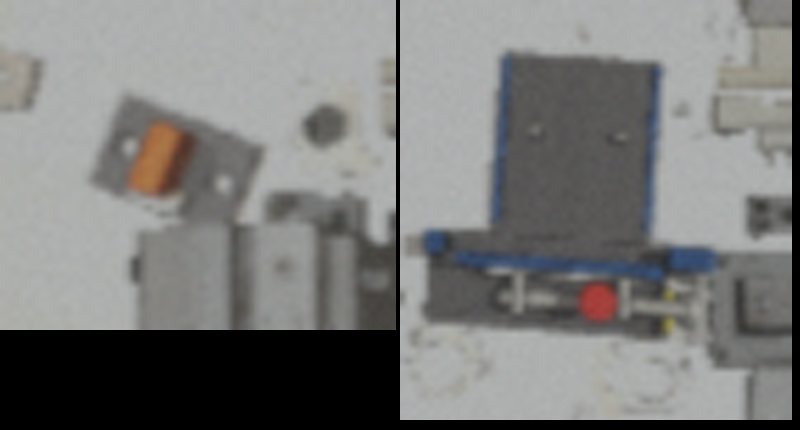

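View pics/crop2.png

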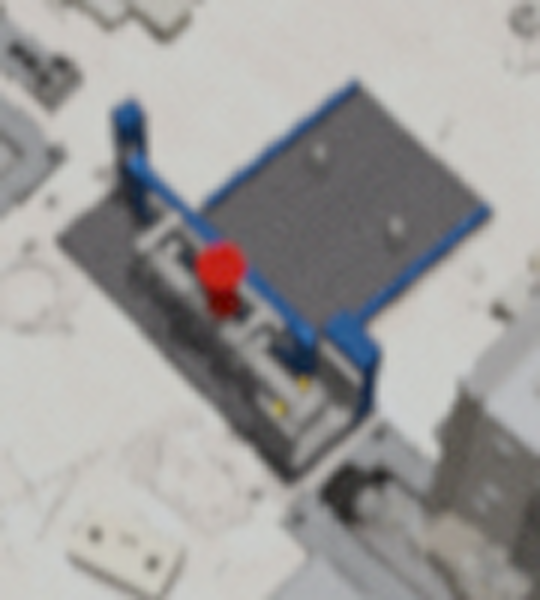

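Left crop: carrier holes at top px ≈(169.3,191.8) and (183.5,197.4), with the grip between them. Bay crop: pegs at top px (263.7,187.8) and (278.7,189.1), and in the scene view at (262.8,190.1) and (275.8,202.3). The knob is red, at (275,218.3) and (246.2,211).

Run:
```python
from h import *
def tri(a,b):
    c1,d1=ray("top",a);c2,d2=ray("scene",b);d1/=np.linalg.norm(d1);d2/=np.linalg.norm(d2)
    A=np.stack([d1,-d2],1);s=np.linalg.lstsq(A,c2-c1,rcond=None)[0];p,q=c1+d1*s[0],c2+d2*s[1];return (p+q)/2,np.linalg.norm(p-q)
h=[onz("top",p,.006) for p in((169.3,191.8),(183.5,197.4))]
print("holes",h,"mid",(h[0]+h[1])/2,"len",np.linalg.norm(h[0]-h[1]),"yaw y-axis",np.degrees(np.arctan2(*(h[0]-h[1])[[1,0]])))
pt=[onz("top",p,.022) for p in((263.7,187.8),(278.7,189.1))]
ps=[onz("scene",p,.022) for p in((262.8,190.1),(275.8,202.3))]
for q in(pt,ps): print("pegs",q,"mid",(q[0]+q[1])/2,np.linalg.norm(q[0]-q[1]),np.degrees(np.arctan2(*(q[0]-q[1])[[1,0]])))
print("grip top",onz("top",(173.5,193.7),.05))
print("knob",tri((275,218.3),(246.2,210)),onz("top",(275,218.3),.112),onz("scene",(246.2,209),.112))
print("spacer?",onz("top",(283,247),.0),onz("scene",(230,256),0))
```

```text
holes [array([0.56254954, 0.283376  , 0.006     ]), array([0.54253395, 0.23499445, 0.006     ])] mid [0.55254174 0.25918522 0.006     ] len 0.052358372561487614 yaw y-axis 67.52497029601705
pegs [array([ 0.56799789, -0.0370292 ,  0.022     ]), array([ 0.56261272, -0.08673626,  0.022     ])] mid [ 0.56530531 -0.06188273  0.022     ] 0.04999791258860516 83.81680353937105
pegs [array([ 0.56700472, -0.03458279,  0.022     ]), array([ 0.56324122, -0.0866051 ,  0.022     ])] mid [ 0.56512297 -0.06059394  0.022     ] 0.05215826952847738 85.86221357587479
grip top [0.55242164 0.2578741  0.05      ]
knob (array([ 0.4645968 , -0.06923294,  0.10646981]), np.float64(0.0033211933106704434)) [ 0.46578009 -0.07025013  0.112     ] [ 0.46360769 -0.06795194  0.112     ]
spacer? [ 0.37019525 -0.09729183  0.        ] [ 0.37085909 -0.09472685  0.        ]
```

```bash
python3 -m handwheel '[[[0,0,-42],[0,0,0],0],[[0,0,-42],[0,0,0],0],[[0,0,-42],[0,0,0],0],[[0,0,-42],[0,0,-0.5],0],[[-38.6,-10.2,0],[0,0,0],0],[[-38.6,-10.2,0],[0,0,0],0],[[-38.6,-10.2,0],[0,0,0],0],[[-38.6,-10.2,0],[0,0,0],0],[[-38.6,-10.2,0],[0,0,0],0],[[-38.6,-10.2,0],[0,0,0],0],[[-38.6,-10.2,0],[0,0,0],0],[[-38.6,-10.2,0],[0,0,0],0],[[-38.6,-10.2,0],[0,0,0],0],[[0,0,0],[0,0,0],0],[[0,0,0],[0,0,0],0]]' 30
cat > w.py <<'E'
# usage: w.py tx ty tz yaw_of_tool_y_deg : remaining move in tool axes (mm, units)
import sys
from h import *
from scipy.spatial.transform import Rotation as Ro
s=readout.get_state();q=s["ee_rot"];R=Ro.from_quat([q[1],q[2],q[3],q[0]]).as_matrix()
t=np.array([float(a) for a in sys.argv[1:4]]);a=np.degrees(np.arctan2(R[1,1],R[0,1]))
print("t",round(s["clock"],2),"pos",s["position"].round(4),"yaw",a.round(2),"tilt",R[:,2].round(3),"F",s["contact_force"].round(1),"w",round(s["width"],4),"g",round(s["gripper_force"],1))
print("move mm",(R.T@(t-s["position"])*1e3).round(1),"turn z units",round(-(float(sys.argv[4])-a)/6,2))
E
python3 w.py .5525 .2585 .02 67.5
```

```text
clock: 1.98
position: [0.5338, 0.2999, 0.3988]
ee_rot: [-0.001, 0.197, 0.98, -0.0]
contact_force: [-1.1, -0.2, -0.6]
width: 0.0429
gripper_force: 0.0
t 1.98 pos [0.5338 0.2999 0.3988] yaw 67.33 tilt [-0.002  0.    -1.   ] F [-1.1 -0.2 -0.6] w 0.0429 g 0.0
move mm [-33.8 -30.8 378.8] turn z units -0.03
```

```bash
python3 -m handwheel '[[[-17,-15.5,0],[0,0,0],0],[[-17,-15.3,0],[0,0,-0.03],0],[[0,0,0],[0,0,0],0],[[0,0,40],[0,0,0],0],[[0,0,40],[0,0,0],0],[[0,0,40],[0,0,0],0],[[0,0,40],[0,0,0],0],[[0,0,40],[0,0,0],0],[[0,0,40],[0,0,0],0],[[0,0,40],[0,0,0],0],[[0,0,20],[0,0,0],0],[[0,0,0],[0,0,0],0],[[0,0,0],[0,0,0],0]]'
python3 w.py .5525 .2585 .02 67.5
python3 - <<'E'
from h import *
a=vision.get_image("top")[165:225,140:210];b=vision.get_image("scene")[125:215,135:235]
a=cv2.resize(a,(490,420),interpolation=cv2.INTER_CUBIC);cv2.imwrite("pics/pre.png",a)
E
```

```text
clock: 3.6
position: [0.5541, 0.2594, 0.1005]
ee_rot: [0.001, 0.194, 0.981, 0.001]
contact_force: [-0.4, -0.4, 0.3]
width: 0.0425
gripper_force: 0.0
t 3.6 pos [0.5541 0.2594 0.1005] yaw 67.58 tilt [ 0.002  0.001 -1.   ] F [-0.4 -0.4  0.3] w 0.0425 g 0.0
move mm [ 1.2 -1.6 80.5] turn z units 0.01
```

View pics/pre.png

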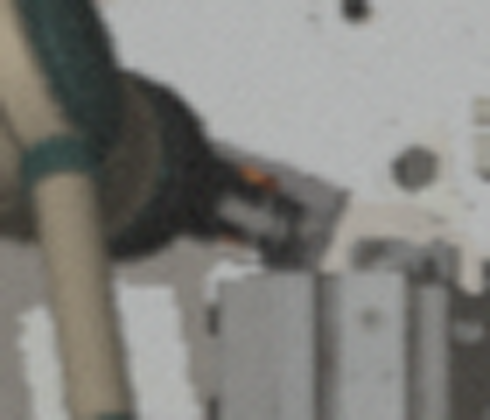

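The fingers straddle the orange grip, which is visible around px (255,178) of the crop. I'll go down and grip.

```bash
python3 -m handwheel '[[[1,-1.6,20],[0,0,0],0],[[0,0,25],[0,0,0],0],[[0,0,20],[0,0,0],0],[[0,0,14.5],[0,0,0],0],[[0,0,0],[0,0,0],0],[[0,0,0],[0,0,0],0.4],[[0,0,0],[0,0,0],0.7],[[0,0,0],[0,0,0],0.9],[[0,0,0],[0,0,0],1],[[0,0,0],[0,0,0],1],[[0,0,0],[0,0,0],1]]' 40
python3 w.py .565 -.0612 .4 84.8
```

```text
clock: 5.08
position: [0.5534, 0.2577, 0.0211]
ee_rot: [0.001, 0.195, 0.981, 0.001]
contact_force: [1.2, 2.2, 5.4]
width: 0.0154
gripper_force: 40.1
t 5.08 pos [0.5534 0.2577 0.0211] yaw 67.52 tilt [ 0.003  0.001 -1.   ] F [1.2 2.2 5.4] w 0.0154 g 40.1
move mm [-133.5 -289.4 -379.3] turn z units -2.88
```

```bash
python3 -m handwheel '[[[0,0,-15],[0,0,0],1],[[0,0,-35],[0,0,0],1],[[0,0,-45],[0,0,0],1],[[0,0,-45],[0,0,0],1],[[0,0,-45],[0,0,0],1],[[0,0,-45],[0,0,0],1],[[0,0,-45],[0,0,0],1],[[0,0,-45],[0,0,0],1],[[0,0,-40],[0,0,0],1],[[0,0,0],[0,0,-0.72],1],[[0,0,0],[0,0,-0.72],1],[[0,0,0],[0,0,-0.72],1],[[0,0,0],[0,0,-0.72],1],[[0,0,0],[0,0,0],1]]'
python3 w.py .565 -.0612 .4 84.8
```

```text
clock: 6.82
position: [0.5515, 0.2568, 0.3798]
ee_rot: [-0.001, 0.046, 0.999, -0.0]
contact_force: [-0.5, 0.3, -1.3]
width: 0.0155
gripper_force: 39.2
t 6.83 pos [0.5515 0.2568 0.3798] yaw 84.75 tilt [-0.001 -0.    -1.   ] F [-0.5  0.3 -1.3] w 0.0155 g 39.2
move mm [ -42.5 -315.5  -20. ] turn z units -0.01
```

```bash
python3 -m handwheel '[[[-5.3,-39.4,0],[0,0,0],1],[[-5.3,-39.4,0],[0,0,0],1],[[-5.3,-39.4,0],[0,0,0],1],[[-5.3,-39.4,0],[0,0,0],1],[[-5.3,-39.4,0],[0,0,0],1],[[-5.3,-39.4,0],[0,0,0],1],[[-5.3,-39.4,0],[0,0,0],1],[[-5.3,-39.4,0],[0,0,0],1],[[0,0,0],[0,0,0],1],[[0,0,40],[0,0,0],1],[[0,0,40],[0,0,0],1],[[0,0,40],[0,0,0],1],[[0,0,40],[0,0,0],1],[[0,0,40],[0,0,0],1],[[0,0,40],[0,0,0],1],[[0,0,20],[0,0,0],1],[[0,0,0],[0,0,0],1],[[0,0,0],[0,0,0],1]]'
python3 w.py .565 -.0612 .06 84.8
python3 - <<'E'
from h import *
a=vision.get_image("top");b=vision.get_image("scene");cv2.imwrite("pics/tp.png",a);cv2.imwrite("pics/sp.png",b)
a=cv2.resize(a[150:230,230:310],(400,400),interpolation=cv2.INTER_CUBIC);b=cv2.resize(b[130:230,215:315],(400,400),interpolation=cv2.INTER_CUBIC);cv2.imwrite("pics/hov.png",np.hstack([a,b]))
E
```

```text
clock: 9.07
position: [0.5667, -0.0602, 0.1209]
ee_rot: [0.001, 0.045, 0.999, -0.0]
contact_force: [-0.1, 0.2, -1.0]
width: 0.0154
gripper_force: 39.5
t 9.07 pos [ 0.5667 -0.0602  0.1209] yaw 84.81 tilt [ 0.002 -0.    -1.   ] F [-0.1  0.2 -1. ] w 0.0154 g 39.5
move mm [ 1.7 -1.1 60.9] turn z units 0.0
```

View pics/hov.png

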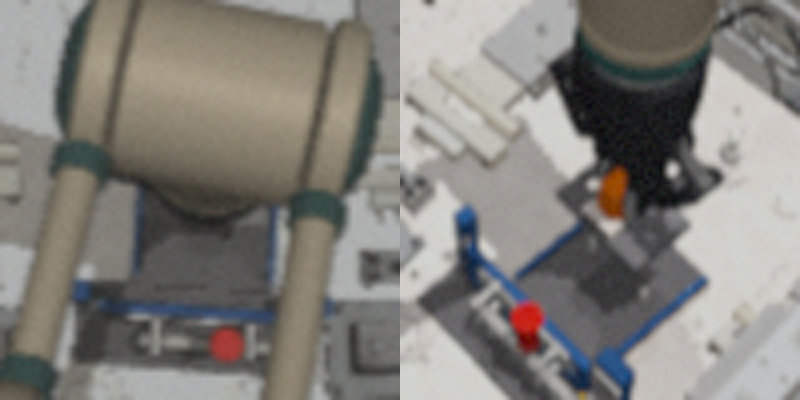

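Right half: the carrier plate is held level over the base, with corners at scene px ≈(254.6,177), (273.6,197), (287,186). Next I'll compare these with the predicted outline.

Run:
```python
from h import *
im=cv2.imread("pics/sp.png");x0,y0,k=245,160,12
c=cv2.resize(im[y0:y0+45,x0:x0+50],None,fx=k,fy=k,interpolation=cv2.INTER_CUBIC)
p=np.array([.5667,-.0602]);a=np.radians(-5.2);R=np.array([[np.cos(a),-np.sin(a)],[np.sin(a),np.cos(a)]])
P=[]
for x,y in((-.025,.038),(-.025,-.038),(.025,-.038)):
    q=p+R@[x,y];u=pix("scene",[*q,.1109]);P.append(u);print(u.round(1))
P=((np.array(P)+.5-[x0,y0])*k).astype(int)
cv2.polylines(c,[P],False,(0,255,0),1);cv2.imwrite("pics/ov.png",c)
```

```text
[254.2 176.7]
[274.4 196.2]
[288.4 184.5]
```

View pics/ov.png

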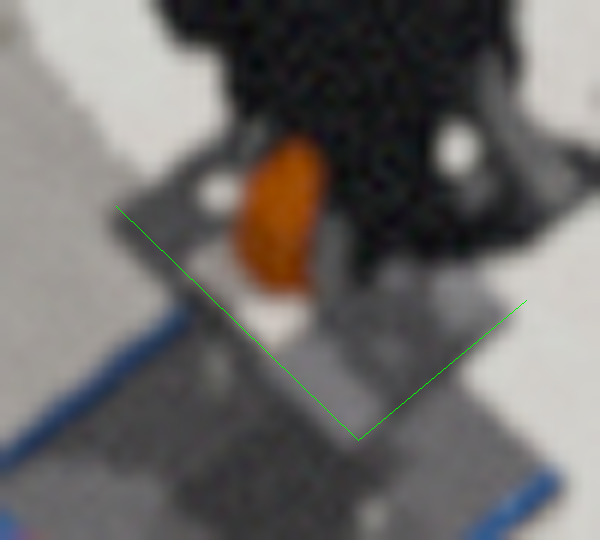

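```bash
python3 -m handwheel '[[[0.7,-1.2,20],[0,0,0],1],[[0,0,20],[0,0,0],1],[[0,0,20],[0,0,0],1],[[0,0,10],[0,0,0],1],[[0,0,0],[0,0,0],1],[[0,0,0],[0,0,0],1]]'
python3 w.py .566 -.0614 .0291 84.8
```

```text
clock: 9.93
position: [0.5659, -0.0618, 0.0508]
ee_rot: [0.001, 0.045, 0.999, -0.0]
contact_force: [0.1, 0.8, -1.9]
width: 0.0153
gripper_force: 39.6
t 9.93 pos [ 0.5659 -0.0618  0.0508] yaw 84.8 tilt [ 0.002 -0.    -1.   ] F [ 0.1  0.8 -1.9] w 0.0153 g 39.6
move mm [-0.   0.5 21.7] turn z units 0.0
```

```bash
python3 -m handwheel '[[[0,0.4,5],[0,0,0],1],[[0,0,3],[0,0,0],1],[[0,0,3],[0,0,0],1],[[0,0,3],[0,0,0],1],[[0,0,0],[0,0,0],1]]'
python3 w.py .566 -.0614 .0291 84.8
```

```text
clock: 10.55
position: [0.5657, -0.0614, 0.0356]
ee_rot: [0.001, 0.045, 0.999, -0.0]
contact_force: [2.7, -0.0, -2.3]
width: 0.0154
gripper_force: 39.3
t 10.55 pos [ 0.5657 -0.0614  0.0356] yaw 84.8 tilt [ 0.001 -0.    -1.   ] F [ 2.7 -0.  -2.3] w 0.0154 g 39.3
move mm [-0.3  0.   6.5] turn z units 0.0
```

The peg tips are entering the holes, with 2.7 N towards +x and no upward force. I'll shift slightly and carry on down.

```bash
python3 -m handwheel '[[[-0.7,0,2],[0,0,0],1],[[0,0,2],[0,0,0],1],[[0,0,2],[0,0,0],1],[[0,0,1],[0,0,0],1],[[0,0,0],[0,0,0],1]]'
python3 w.py .566 -.0614 .0291 84.8
```

```text
clock: 11.18
position: [0.5658, -0.0614, 0.0291]
ee_rot: [0.0, 0.045, 0.999, -0.0]
contact_force: [0.1, -0.9, 2.1]
width: 0.0154
gripper_force: 39.9
t 11.18 pos [ 0.5658 -0.0614  0.0291] yaw 84.81 tilt [ 0. -0. -1.] F [ 0.1 -0.9  2.1] w 0.0154 g 39.9
move mm [-0.2 -0.  -0. ] turn z units 0.0
```

```bash
python3 -m handwheel '[[[0,0,0.8],[0,0,0],1],[[0,0,0],[0,0,0],1],[[0,0,0],[0,0,0],0.4],[[0,0,0],[0,0,0],0.2],[[0,0,0],[0,0,0],0],[[0,0,0],[0,0,0],0],[[0,0,0],[0,0,0],0],[[0,0,-15],[0,0,0],0],[[0,0,-30],[0,0,0],0],[[0,0,-45],[0,0,0],0],[[0,0,-45],[0,0,0],0],[[0,0,-45],[0,0,0],0],[[0,0,0],[0,0,0],0],[[0,0,0],[0,0,0],0]]'
python3 w.py .4650 -.0692 .155 84.8
python3 - <<'E'
from h import *
a=vision.get_image("top");b=vision.get_image("scene");cv2.imwrite("pics/t2.png",a);cv2.imwrite("pics/s2.png",b)
for n,i in(("top",a),("scene",b)): print(n,[x for x in blobs(i,(0,150,90),(4,255,255))[1] if 230<x[1][0]<310 and 180<x[1][1]<240])
b=cv2.resize(b[160:245,215:305],(720,680)[0:1]+(600,),interpolation=cv2.INTER_CUBIC);cv2.imwrite("pics/seat.png",b)
E
```

```text
clock: 12.92
position: [0.5653, -0.0612, 0.2083]
ee_rot: [0.0, 0.045, 0.999, 0.0]
contact_force: [0.0, 0.2, -1.1]
width: 0.0423
gripper_force: 0.0
t 12.93 pos [ 0.5653 -0.0612  0.2083] yaw 84.8 tilt [ 0.  0. -1.] F [ 0.   0.2 -1.1] w 0.0423 g 0.0
move mm [ 99.2 -17.   53.3] turn z units 0.0
top [(np.int32(27), array([274.9, 218.5]), [272, 216, 6, 6])]
scene [(np.int32(57), array([246.2, 210.9]), [243, 206, 7, 12])]
```

View pics/seat.png

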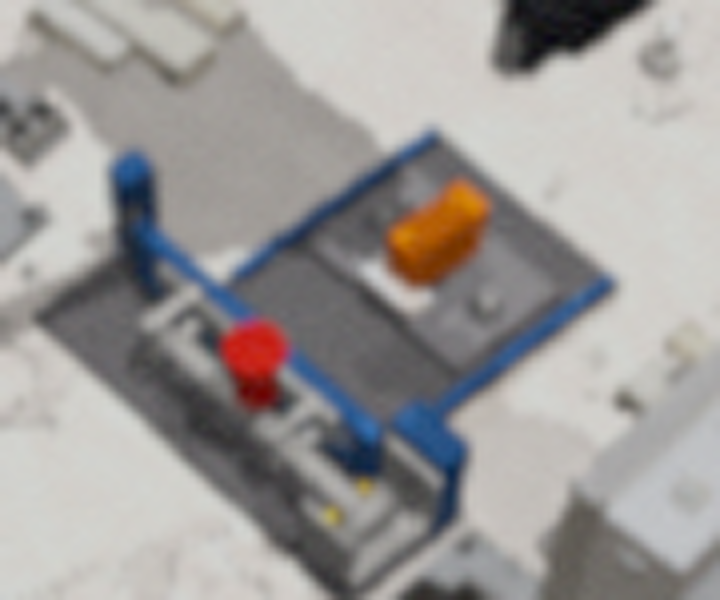

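The carrier is flat on the pegs, with a peg showing at px (487,305) of the crop; the knob hasn't moved. Next I'll turn the fingers to close along bay x, clear of the straps.

```bash
python3 -m handwheel '[[[0,0,0],[0,0,1],0],[[0,0,0],[0,0,1],0],[[0,0,0],[0,0,1],0],[[0,0,0],[0,0,1],0],[[0,0,0],[0,0,1],0],[[0,0,0],[0,0,1],0],[[0,0,0],[0,0,1],0],[[0,0,0],[0,0,1],0],[[0,0,0],[0,0,1],0],[[0,0,0],[0,0,1],0],[[0,0,0],[0,0,1],0],[[0,0,0],[0,0,1],0],[[0,0,0],[0,0,1],0],[[0,0,0],[0,0,1],0],[[0,0,0],[0,0,1],0],[[0,0,0],[0,0,0],0],[[0,0,0],[0,0,0],0]]'
python3 w.py .4645 -.069 .135 -5.2; python3 -c "
from h import *
print(readout.get_state()['qpos'].round(2),[b for b in blobs(vision.get_image('scene'),(6,150,120),(20,255,255))[1] if b[1][0]>250 and b[0]>20])"
```

```text
clock: 15.15
position: [0.5654, -0.0613, 0.2072]
ee_rot: [-0.001, 0.738, 0.675, -0.0]
contact_force: [0.3, 0.8, -0.4]
width: 0.0424
gripper_force: 0.0
t 15.15 pos [ 0.5654 -0.0613  0.2072] yaw -5.11 tilt [-0.002  0.    -1.   ] F [ 0.3  0.8 -0.4] w 0.0424 g 0.0
move mm [-16.7 -99.7  72.3] turn z units 0.01
[-0.23  0.28  1.56  0.    1.3  -0.14] [(np.int32(109), array([269.4, 192.7]), [264, 186, 12, 14])]
```

```bash
python3 -m handwheel '[[[-5.6,-33,0],[0,0,0],0],[[-5.6,-33,0],[0,0,0],0],[[-5.5,-33.7,0],[0,0,0],0],[[0,0,0],[0,0,0],0],[[0,0,35],[0,0,0],0],[[0,0,37],[0,0,0],0],[[0,0,0],[0,0,0],0],[[0,0,0],[0,0,0],0]]'
python3 w.py .4645 -.069 .075 -5.2
python3 - <<'E'
from h import *
a=vision.get_image("top")[195:240,245:305];b=vision.get_image("scene")[180:240,210:290]
cv2.imwrite("pics/kn.png",cv2.resize(b,(800,600),interpolation=cv2.INTER_CUBIC))
E
```

```text
clock: 16.2
position: [0.4665, -0.0692, 0.137]
ee_rot: [0.001, 0.738, 0.674, 0.001]
contact_force: [0.7, 1.4, 0.0]
width: 0.0428
gripper_force: 0.0
t 16.2 pos [ 0.4665 -0.0692  0.137 ] yaw -5.17 tilt [ 0.002 -0.    -1.   ] F [0.7 1.4 0. ] w 0.0428 g 0.0
move mm [ 0.1 -2.2 62. ] turn z units 0.0
```

View pics/kn.png

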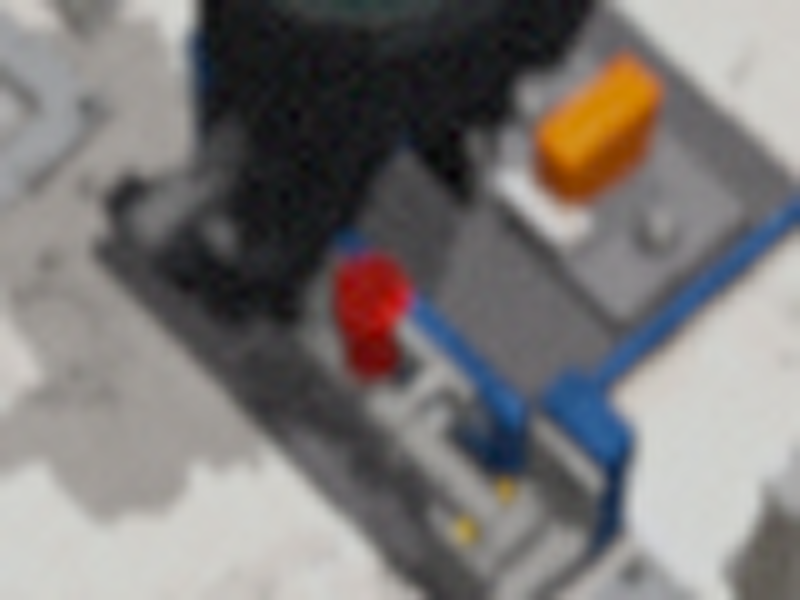

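The front finger is left of the knob (px ~(200,220)), and the red knob at (372,300) stands free between the fingers. I'll descend.

```bash
python3 -m handwheel '[[[0,-2.2,15],[0,0,0],0],[[0,0,15],[0,0,0],0],[[0,0,15],[0,0,0],0],[[0,0,10],[0,0,0],0],[[0,0,5],[0,0,0],0],[[0,0,1],[0,0,0],0],[[0,0,0],[0,0,0],0],[[0,0,0],[0,0,0],0]]'
python3 w.py .4645 -.069 .075 -5.2
```

```text
clock: 17.3
position: [0.4631, -0.0688, 0.0754]
ee_rot: [0.0, 0.738, 0.674, 0.0]
contact_force: [-0.5, 0.4, 0.3]
width: 0.0428
gripper_force: 0.0
t 17.3 pos [ 0.4631 -0.0688  0.0754] yaw -5.2 tilt [ 0.001 -0.    -1.   ] F [-0.5  0.4  0.3] w 0.0428 g 0.0
move mm [-0.   1.4  0.4] turn z units 0.0
```

```bash
python3 -m handwheel '[[[0,1.2,0],[0,0,0],0.2],[[0,0,0],[0,0,0],0.4],[[0,0,0],[0,0,0],0.6],[[0,0,0],[0,0,0],0.8],[[0,0,0],[0,0,0],1],[[0,0,0],[0,0,0],1],[[0,0,0],[0,0,0],1]]' 30
python3 w.py .4645 -.069 .085 -5.2
```

```text
clock: 18.18
position: [0.4644, -0.0689, 0.0752]
ee_rot: [0.0, 0.738, 0.674, 0.0]
contact_force: [1.4, 0.6, 1.5]
width: 0.0183
gripper_force: 29.1
t 18.18 pos [ 0.4644 -0.0689  0.0752] yaw -5.2 tilt [ 0.001 -0.    -1.   ] F [1.4 0.6 1.5] w 0.0183 g 29.1
move mm [-0.1  0.1 -9.8] turn z units -0.0
```

```bash
python3 -m handwheel '[[[0,0,-3],[0,0,0],1],[[0,0,-3],[0,0,0],1],[[0,0,-3],[0,0,0],1],[[0,0,-1],[0,0,0],1],[[0,0,0],[0,0,0],1]]'
python3 w.py .4645 -.069 .085 -5.2
python3 - <<'E'
from h import *
b=vision.get_image("scene");print([x for x in blobs(b,(0,150,90),(4,255,255))[1] if 230<x[1][0]<310 and 180<x[1][1]<240])
for d in(0,.01):print(pix("scene",[.4645,-.069,.093+d])-pix("scene",[.4645,-.069,.093]))
cv2.imwrite("pics/kn2.png",cv2.resize(b[180:240,210:290],(800,600),interpolation=cv2.INTER_CUBIC))
E
```

```text
clock: 18.8
position: [0.4639, -0.0688, 0.0851]
ee_rot: [-0.0, 0.738, 0.674, 0.0]
contact_force: [1.0, 0.8, -1.1]
width: 0.0185
gripper_force: 29.8
t 18.8 pos [ 0.4639 -0.0688  0.0851] yaw -5.2 tilt [ 0.  0. -1.] F [ 1.   0.8 -1.1] w 0.0185 g 29.8
move mm [-0.2  0.6  0.1] turn z units 0.0
[(np.int32(14), array([248.1, 210.1]), [247, 206, 3, 9])]
[0. 0.]
[-0.02706903 -1.59410113]
```

View pics/kn2.png

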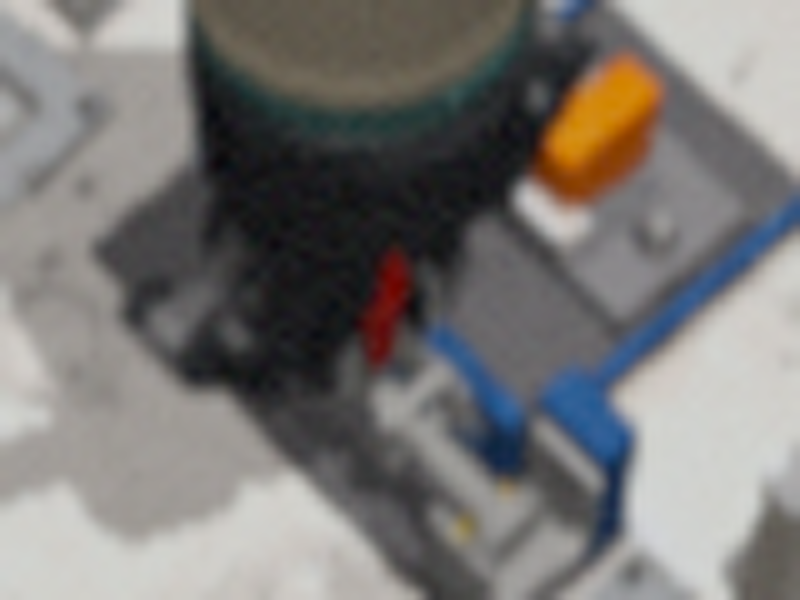

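The knob has risen with the fingers: its lower end is at px (378,358) instead of (375,378), and the wrist carries about 2.6 N more. I'll pull towards the hinge (+tool x) and watch the force.

```bash
python3 -m handwheel '[[[3,0,0],[0,0,0],1],[[3,0,0],[0,0,0],1],[[3,0,0],[0,0,0],1],[[0,0,0],[0,0,0],1]]'
python3 w.py .4645 -.069 .085 -5.2
```

```text
clock: 19.35
position: [0.4648, -0.0595, 0.085]
ee_rot: [-0.0, 0.738, 0.674, 0.0]
contact_force: [0.5, 0.4, -0.6]
width: 0.0183
gripper_force: 29.8
t 19.35 pos [ 0.4648 -0.0595  0.085 ] yaw -5.18 tilt [ 0.  0. -1.] F [ 0.5  0.4 -0.6] w 0.0183 g 29.8
move mm [-9.5  0.5 -0.1] turn z units 0.0
```

```bash
python3 -m handwheel '[[[3,0,0],[0,0,0],1],[[4,0,0],[0,0,0],1],[[4,0,0],[0,0,0],1],[[4,0,0],[0,0,0],1],[[3.5,0,0],[0,0,0],1],[[0,0,0],[0,0,0],1],[[0,0,0],[0,0,0],1]]'
python3 w.py .4645 -.069 .085 -5.2
python3 - <<'E'
from h import *
s=readout.get_state()["position"][:2]
a=np.radians(-5.2);Rb=lambda a:np.array([[np.cos(a),-np.sin(a)],[np.sin(a),np.cos(a)]])
seat=np.array([.565,-.0613]);H=seat+Rb(a)@[-.080,.068];r=s-H
print("hinge",H,"rel bay",Rb(-a)@r)
p=s
for k in range(1,11):
    n=H+Rb(-.05*k)@r; d=Rb(-a)@(n-p);p=n;print(k,"tool x,y",(d[::-1]*1e3).round(1))
b=vision.get_image("scene");cv2.imwrite("pics/k3.png",b);print([x for x in blobs(b,(0,150,90),(4,255,255))[1] if 230<x[1][0]<310 and 180<x[1][1]<240])
E
```

```text
clock: 20.23
position: [0.4666, -0.0411, 0.085]
ee_rot: [-0.0, 0.738, 0.674, 0.0]
contact_force: [1.9, 1.1, -1.8]
width: 0.0183
gripper_force: 29.8
t 20.23 pos [ 0.4666 -0.0411  0.085 ] yaw -5.2 tilt [ 0.     0.001 -1.   ] F [ 1.9  1.1 -1.8] w 0.0183 g 29.8
move mm [-28.    0.4   0. ] turn z units -0.0
hinge [0.49149226 0.01367075] rel bay [-0.01980289 -0.05680954]
1 tool x,y [ 1.1 -2.8]
2 tool x,y [ 1.2 -2.8]
3 tool x,y [ 1.3 -2.7]
4 tool x,y [ 1.5 -2.6]
5 tool x,y [ 1.6 -2.5]
6 tool x,y [ 1.7 -2.5]
7 tool x,y [ 1.8 -2.4]
8 tool x,y [ 2.  -2.3]
9 tool x,y [ 2.1 -2.2]
10 tool x,y [ 2.2 -2.1]
[(np.int32(17), array([240.8, 203.5]), [240, 199, 3, 10])]
```

```bash
python3 -m handwheel '[[[1.1,-2.8,0],[0,0,0.48],1],[[1.1,-2.8,0],[0,0,0.48],1],[[1.1,-2.8,0],[0,0,0.48],1],[[0,0,0],[0,0,0],1]]'
python3 w.py .4645 -.069 .085 -5.2
python3 -m handwheel '[[[1.1,-2.8,0],[0,0,0.48],1],[[1.1,-2.8,0],[0,0,0.48],1],[[1.1,-2.8,0],[0,0,0.48],1],[[1.1,-2.8,0],[0,0,0.48],1],[[1.1,-2.8,0],[0,0,0.48],1],[[1.1,-2.8,0],[0,0,0.48],1],[[1.1,-2.8,0],[0,0,0.48],1],[[0,0,0],[0,0,0],1],[[0,0,0],[0,0,0],1],[[0,0,0],[0,0,0],1],[[0,0,0],[0,0,0],1]]'
python3 w.py .4645 -.069 .085 -5.2
python3 - <<'E'
from h import *
b=vision.get_image("scene")
cv2.imwrite("pics/gate.png",cv2.resize(b[175:250,205:305],(800,600),interpolation=cv2.INTER_CUBIC))
E
```

```text
clock: 20.78
position: [0.4588, -0.037, 0.0851]
ee_rot: [0.0, 0.787, 0.617, 0.0]
contact_force: [1.8, -0.1, -2.1]
width: 0.0184
gripper_force: 29.8
t 20.77 pos [ 0.4588 -0.037   0.0851] yaw -13.81 tilt [ 0.  0. -1.] F [ 1.8 -0.1 -2.1] w 0.0184 g 29.8
move mm [-29.7  13.2   0.1] turn z units -1.44
clock: 22.15
position: [0.4436, -0.0227, 0.085]
ee_rot: [0.0, 0.883, 0.47, -0.0]
contact_force: [0.7, -0.7, -1.4]
width: 0.0183
gripper_force: 29.8
t 22.15 pos [ 0.4436 -0.0227  0.085 ] yaw -33.98 tilt [-0. -0. -1.] F [ 0.7 -0.7 -1.4] w 0.0183 g 29.8
move mm [-26.7  43.2  -0. ] turn z units -4.8
```

View pics/gate.png

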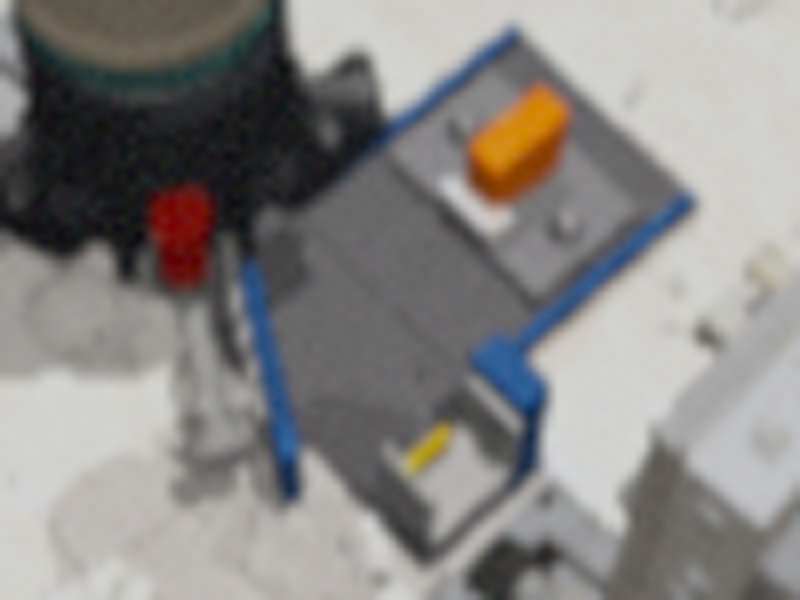

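The gate (blue rail from px (245,265) to (290,495)) stands ajar with the fingers on the knob at (180,235). The collar is clear of the yellow lip and the carrier is still seated, so I'll hand it in.

```bash
python3 -c "
from rig import manip
print(manip.sign_off())"
```

```text
the job is handed in; nothing more can be done
None
```

The job is handed in, with no verdict returned: the carrier is seated on both pegs and let go, the bolt is drawn back about 28 mm, and the fingers hold the gate about 0.5 rad open. It took about 22 s; I never clearly identified the spacer block in the images, and I did not re-check the relay or screw positions.

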